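# Clamp a tube rack on the bench shaker with its fold-out crank

## Task

Clamp the tube rack on the shaker tray for shaking: swing the folded red crank handle up until it stands fully upright, crank clockwise (seen from above) until the clamp bar has pushed the rack square against the end fence and grips it snugly with about 30 N (never more than 60 N, or the rack cracks), then fold the handle back down flat without losing the clamping, and let go. Do not touch the rack itself, and leave the other things on the tray and bench alone.

Things in the scene. Friction and masses are not known exactly. Their poses are not given: they have to be found in the camera images.
- shaker: White bench shaker, fixed to the bench, 230 x 305 mm, steel tray top 80 mm above the bench. Origin at bench height straight below the crank axis. Its +y axis points from the crank to the fence (the way the clamp bar moves); the body spans x -115 to 115 mm, y -75 to 230 mm. Blue gearbox 60 x 60 mm around the crank axis, top at 145 mm.
- crank_axis (a point): Point on the vertical crank axis at mid-thickness of the crank arm, 165 mm above the bench. The steel arm is 14 mm wide, 10 mm thick (top at 170 mm) and reaches from the axis 67 mm outward.
- crank: Steel crank arm; origin on its axis, its +x points along the arm to the pivot. Clockwise cranking moves the bar towards the fence by 11 mm per rad (69 mm per turn); at the start there are 3 to 6 rad to go. Crank friction is about 0.5 N m, so free cranking takes about 8 N at the handle; every 10 N of clamping adds about 1.8 N at the handle. The crank stays where it is left, but it takes only some mm at the handle to change the clamping by 10 N.
- pivot (a point): Hinge pin of the folding handle near the arm's outer end, 60 mm from the crank axis and 182 mm above the bench. The pin is level and at right angles to the arm, in a 14 mm wide lug (top at 186 mm). The direction from crank_axis to pivot is the arm's direction.
- handle_end (a point): Centre of the free end of the red handle, 78 mm from the pivot. The handle is a 20 mm thick round sleeve from 14 to 78 mm from the pivot; the sleeve spins freely on its own spindle, so it can be held firmly with the gripper's heading fixed while cranking. Folded, the handle lies level over the arm, from the pivot inward across the crank axis; swung out it stands vertically on the pivot.
- handle (a joint): Fold angle of the handle, rad: 0 folded flat, 1.571 (end stop) standing upright. Stiff hinge (0.12 N m): it stays where it is left.
- bar: Steel clamp bar with a stiffly sprung black rubber face (more than 8 N for each mm), 140 x 54 mm, upright on the tray, moved by the crank along the shaker's +y. Origin at its middle at tray height; its pushing face is 6 to 16 mm to +y of the origin, as its spacer screws happen to be set (not measured).
- rack: White tube rack with blue-capped tubes, 0.5 kg or so, 150 (x) x 70 (y) x 55 mm, caps to 77 mm above its underside, standing loose on the tray between bar and fence, a little skewed. Origin at the centre of its underside.
- fence (a point): Middle of the fixed end fence's inner face (160 mm wide, its top 60 mm above the tray), 195 mm along the shaker's +y from the crank axis. Against it, the rack's centre lies 160 mm from the crank axis along +y.
- vial: Small red-capped vial, 24 mm across, 45 mm tall, standing on the tray beside the gearbox; leave it. Origin under its centre.
- spare_rack: Grey tube rack with yellow caps on the bench, 150 x 70 x 55 mm, origin under its centre; leave it.
- spray: White bottle, blue cap, 64 mm across, 180 mm tall, origin under its centre; leave it.
- beaker: Glass beaker, 76 mm across, 100 mm tall, origin under its centre; leave it.
- jar: Amber jar, 70 mm across, 100 mm tall, origin under its centre; leave it.
- steel_tray: Empty steel instrument tray, 160 x 120 x 30 mm, origin under its centre; leave it.
- timer: White lab timer, 60 x 60 x 25 mm, origin under its centre; leave it.
Things that resemble listed ones, but are neither listed nor needed, are in the scene too. What is shaped like the rack but purple is not meant.

How it is judged:
By the outcome, as a careful person would: the job done as asked, in the order asked, and still so for the second after the job is handed in, with the robot touching nothing.
It also fails if it takes over 72 s, if anything falls off the work surface, if the arm or the gripper's body presses on something with over 40 N, if the wrist force passes 120 N, or if a joint passes its speed limit or range.

## Robot

A 6-joint arm with a two-finger parallel gripper is mounted at the origin on the work surface. World frame = base frame: x ahead of the robot, y to its left, z up, the work surface at z = 0. Lengths are in mm, angles in rad, forces in N, time in s.
With the tool pointing down it reaches from about 350 to 775 mm from the base axis. Payload 7.3 kg.
Tool frame: the origin (TCP) lies between the finger pads; the fingertips stand 25 mm ahead of it and the grasp point (between the pads) lies 6 mm ahead of it; z points along the fingers, y is the direction in which the jaws open and shut (so a half turn about z gives the same grasp; the last joint's range is limited). The gripper opens to 92 mm and grips with 3 to 60 N. Pads are 19 mm wide; open, the fingers measure 130 mm over their backs; the gripper's body (75 mm by 190 mm) begins 47 mm behind the grasp point.
Start: joints at [1.045, 0.342, 1.524, -0, 1.275, -0.146], TCP at [194.622, 487.611, 251.741] pointing down, gripper open.
Joint ranges: [-2.53, 2.53], [-0.77, 2.02], [0.04, 2.7], [-1, 4.14], [0.28, 2.66], [-3.11, 3.11]. Speed limits (rad/s): [2.57, 2.57, 3.14, 3.14, 3.14, 3.14].

## Interface

Orientations are given as [roll, pitch, yaw] about the fixed x, y, z axes, in that order (R = Rz(yaw) Ry(pitch) Rx(roll)).
In Python, from plant import get_obs, capture, calibration, close_job gives the robot as it stands. The module is installed in compiled form; this text tells all that it offers.
- The arm moves only by the shell command python3 -m jog 'ROWS'. ROWS is JSON, one flat list of numbers, 5 for each row, row after row: the closure, from 0 (fully open) to 1 (shut), then the shift along the tool's x, y, z in mm, then the turn about the tool's z in degrees. In form: [fingers, tx, ty, tz, yaw, fingers, tx, ty, tz, yaw, ...]. A call has 1 to 5 rows; each row shifts and turns the pose as measured when the row begins, along the tool's axes as they then stand; what a row does not reach is not made up. A row lasts 1/10 s, in which the tool goes at most 50 mm and 8.59 degrees, less where a joint would pass 70% of its speed; a pose out of reach is approached as far as the arm can. A call is refused whole if a number of a shift passes 50 or a number of a turn 8.59, either way. A call with a gripper value outside its range is refused whole. The fingers move at their own pace and stop on an object; the grip force is fixed at half the most. Time passes only in rows, so rows that do not move let the fingers close. It gives the time, the measured TCP pose, the force and the opening at its end, in the units of the state.
- get_obs(): the state, without advancing time (a new reading comes with each control period).
- capture(name): name is "side" or "top"; returns (picture, depth): 480x640x3 uint8, red, green, blue; 480x640 float32, mm along the optical axis (not along the pixel's ray), 0 where there is no reading.
- calibration(name): a dict with "fovy" (degrees; the focal length in pixels is half the picture's height over the tangent of half this angle, whatever the lens; pixels are square), "cx", "cy" (the principal point, pixels), "k1" (the pictures are not rectified: a ray, as slopes to the right and down, at radius r is drawn at 1 + k1 r^2 times it, then the intrinsics apply), "R" (3x3) and "t" (3): a world point X has camera coordinates R X + t. Camera axes: x right, y down, z forward; pixel columns grow to the right and rows downward; lengths in mm; the calibration is good to about 2 mm. A picture is of the moment at which its call begins. calibration takes no time and is no camera call.
- close_job(): hands the job in, once; it reports no verdict.
The state is a dict: "time": time; "joint_positions": joint angles; "dq": joint speeds; "tau": joint torques, N m; "tool_pos": TCP position; "tcp_rot": TCP orientation; "contact_force": force on the tool from outside, world axes, zero at the start; "moment": the same for the moment, N m; "grip_width": finger opening in mm.
Only numpy, scipy, OpenCV 4.12 (cv2) and the standard library are available. Lean on these libraries where they do the work, as an engineer would, in place of code of your own. Each camera call takes 0.05 s, during which the arm holds its last target.

## Working session

There is one attempt and no reset: what is moved stays moved. The work goes in short steps, Python scripts to look and compute and a shell command to move; the robot and the scene stay as the last step left them, time stands still between calls to the robot, and variables do not carry over. Pictures are saved under pics/ and viewed, and the job is handed in when it is done.

```bash
mkdir -p pics
cat > h.py <<'E'
import numpy as np, cv2
from plant import get_obs, capture, calibration
def snap(n,f):
    im,d=capture(n); cv2.imwrite(f'pics/{f}.png',im[:,:,::-1]); np.savez(f'pics/{f}.npz',im=im,d=d); return im,d
def K(c):
    f=240/np.tan(np.radians(c['fovy'])/2); return f
def ray(n,u,v):
    c=calibration(n); f=K(c)
    xd,yd=(u-c['cx'])/f,(v-c['cy'])/f
    x,y=xd,yd
    for _ in range(20):
        s=1+c['k1']*(x*x+y*y); x,y=xd/s,yd/s
    R=np.array(c['R']);t=np.array(c['t'])
    return -R.T@t, R.T@np.array([x,y,1.])
def onz(n,u,v,z):
    o,d=ray(n,u,v); return o+d*(z-o[2])/d[2]
def at(n,u,v,dep):
    o,d=ray(n,u,v); return o+d*dep
def proj(n,X):
    c=calibration(n); f=K(c); p=np.array(c['R'])@np.array(X,float)+np.array(c['t']); x,y=p[0]/p[2],p[1]/p[2]
    s=1+c['k1']*(x*x+y*y); return np.array([c['cx']+f*x*s,c['cy']+f*y*s])
def two(n1,p1,n2,p2):
    o1,d1=ray(n1,*p1);o2,d2=ray(n2,*p2)
    s=np.linalg.lstsq(np.c_[d1,-d2],o2-o1,rcond=None)[0]
    a,b=o1+s[0]*d1,o2+s[1]*d2; return (a+b)/2,np.linalg.norm(a-b)
E
python3 - <<'E'
from h import *
o=get_obs();print(o)
for n in('top','side'):
    snap(n,n+'0'); c=calibration(n); print(n,c, 'pos',-np.array(c['R']).T@np.array(c['t']))
E
```

```text
{'time': 0.0, 'joint_positions': array([ 1.04500519e+00,  3.42739707e-01,  1.52499711e+00, -3.75548121e-05,
        1.27538532e+00, -1.46017351e-01]), 'dq': array([-1.76811557e-03,  9.75344143e-05, -1.03298595e-03, -3.87457119e-04,
        7.55373748e-04, -6.69921175e-04]), 'tau': array([ 1.00502239e-03, -4.31234658e+01, -2.44226503e+01,  7.18686660e-02,
        5.58083807e-02, -1.23327836e-04]), 'tool_pos': array([194.43916852, 487.28119507, 251.04306042]), 'tcp_rot': array([-3.14007422e+00, -1.87009810e-04,  2.76182968e+00]), 'contact_force': array([0.18325654, 0.05271597, 0.116944  ]), 'moment': array([-0.01637325, -0.02879708,  0.01476892]), 'grip_width': 91.84243607097547}
top {'fovy': 44.305197017614, 'cx': 326.30983644908076, 'cy': 246.67833722934864, 'k1': -0.16643565255841025, 'R': array([[-2.07386034e-04, -9.99972069e-01, -7.47115557e-03],
       [-9.83913123e-01,  1.53874735e-03, -1.78640976e-01],
       [ 1.78647483e-01,  7.31392037e-03, -9.83885961e-01]]), 't': array([  35.64796943,  485.8974478 , 1486.00464352])} pos [ 212.61727892   24.0307807  1549.12663212]
side {'fovy': 47.484633076428025, 'cx': 305.04583649660526, 'cy': 243.3909679048555, 'k1': 0.04335402457205931, 'R': array([[ 0.67509302, -0.73758466, -0.01477452],
       [-0.46994993, -0.41452332, -0.77930577],
       [ 0.5686796 ,  0.53304717, -0.62646966]]), 't': array([-295.76757255,  346.07053201, 1276.93980469])} pos [-363.8631663  -755.36846531 1065.28898085]
```

View pics/top0.png

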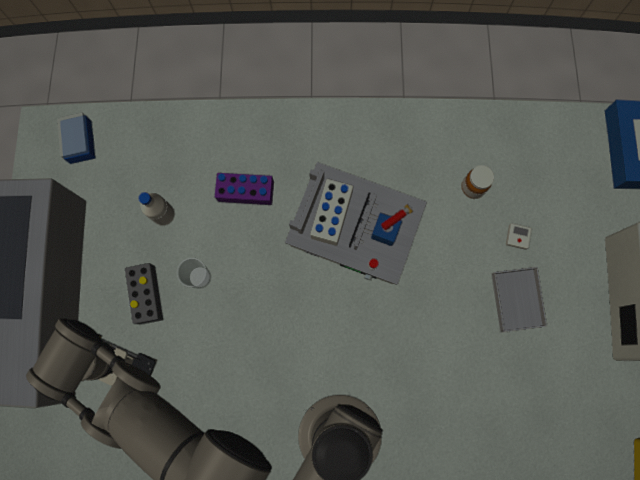

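View pics/side0.png

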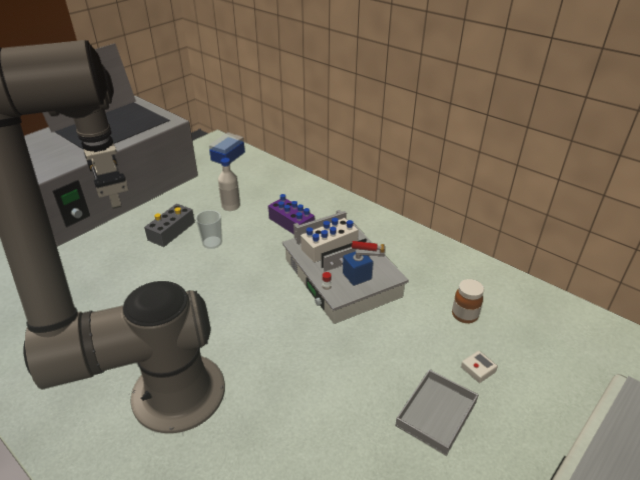

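Run:
```python
from h import *
a=cv2.imread('pics/top0.png')[150:300,270:440]; cv2.imwrite('pics/top0z.png',cv2.resize(a,None,fx=4,fy=4,interpolation=cv2.INTER_CUBIC))
b=cv2.imread('pics/side0.png')[200:330,270:420]; cv2.imwrite('pics/side0z.png',cv2.resize(b,None,fx=4.5,fy=4.5,interpolation=cv2.INTER_CUBIC))
z=np.load('pics/top0.npz');im=z['im'].astype(int);d=z['d']
red=(im[:,:,0]>90)&(im[:,:,1]<60)&(im[:,:,2]<60)
n,l,s,c=cv2.connectedComponentsWithStats(red.astype(np.uint8))
for i in range(1,n):
    if s[i,4]>8: print(s[i],c[i],onz('top',*c[i],190))
```

```text
[382 210  23  18 121] [393.36363636 218.45454545] [ 527.07416311 -124.6615786   190.        ]
[518 239   3   3   9] [519. 240.] [ 474.87722562 -425.72255901  190.        ]
[369 259   9   8  61] [373.18032787 262.63934426] [421.37830831 -75.21941545 190.        ]
```

View pics/top0z.png

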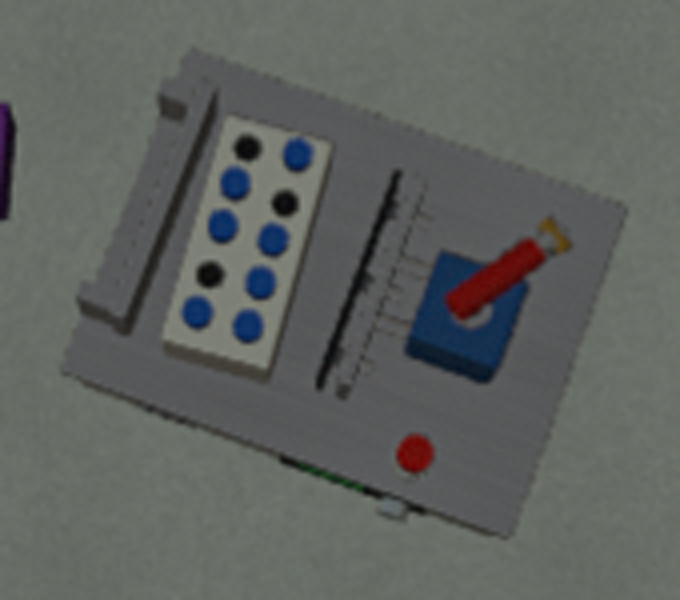

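View pics/side0z.png

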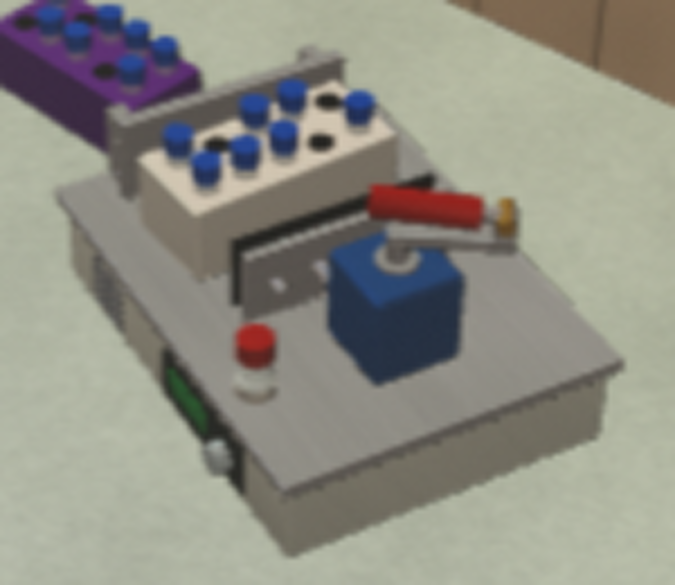

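Run:
```python
from h import *
tp=lambda u,v:(270+(u+.5)/4-.5,150+(v+.5)/4-.5)
sp=lambda u,v:(270+(u+.5)/4.5-.5,200+(v+.5)/4.5-.5)
# model corners in shaker frame: TL, TR, BR, BL ; +y left. x = ? up in image = world +x
P=np.array([onz('top',*tp(*q),80)[:2] for q in [(192,48),(628,207),(510,538),(62,372)]])
print(P, [np.linalg.norm(P[i]-P[i-1]) for i in range(4)])
# shaker y dir ~ world +y-ish(left), x = y rotated -90 => for y=(0,1): x=(1,0) so up image
M=np.array([[115,230],[115,-75],[-115,-75],[-115,230]],float)
mc,pc=M.mean(0),P.mean(0)
U,S,Vt=np.linalg.svd((M-mc).T@(P-pc)); R=(U@Vt).T; 
t=pc-R@mc; print(R,t,'yaw',np.arctan2(R[1,0],R[0,0]),'res',P-(M@R.T+t))
# side check of corners
for q in [(57,195),(622,365),(290,492)]: print('side',onz('side',*sp(*q),80), )
tr=lambda x,y,z:np.r_[R@np.array([x,y])+t,z]
# handle ends top: outer 10mm
end,_=0,0
a=two('top',tp(458,303),'side',sp(375,203)); print('free end',a)
b=two('top',tp(540,248),'side',sp(482,212)); print('sleeve outer',b)
c=two('top',tp(553,237),'side',sp(507,217)); print('pivot',c)
for n in ('top','side'): print(n,'axis proj',proj(n,np.r_[t,145]))
im=np.load('pics/top0.npz');d=im['d']
for q in [(458,303),(500,275),(540,248),(470,320)]:
    u,v=map(round,tp(*q)); print(at('top',u,v,d[v,u]))
z=np.load('pics/side0.npz');d=z['d']
for q in [(400,203),(430,205),(460,210)]:
    u,v=map(round,sp(*q)); print('s',at('side',u,v,d[v,u]))
```

```text
[[ 705.10223599   57.58077519]
 [ 597.79808339 -223.97553907]
 [ 383.58405407 -142.74530458]
 [ 489.99726175  139.54542501]] [np.float64(230.19199325984883), np.float64(301.31070220988477), np.float64(229.09823515660074), np.float64(301.6816646480035)]
[[ 0.93495977  0.35475377]
 [-0.35475377  0.93495977]] [ 516.626992   -114.85804281] yaw -0.3626506899933708 res [[-0.63849521 -1.80524544]
 [ 0.25725056  1.80116927]
 [ 1.08396767  1.43803777]
 [-0.70272301 -1.4339616 ]]
side [488.54588159 133.70422958  80.        ]
side [ 594.08543999 -226.9294521    80.        ]
side [ 385.3814562  -148.32336498   80.        ]
free end (array([ 511.23152093, -102.82292312,  186.08342372]), np.float64(0.15982028706836995))
sleeve outer (array([ 545.02217415, -152.67613154,  185.64246615]), np.float64(0.6338125489448545))
pivot (array([ 553.9168857 , -162.23873208,  181.26847392]), np.float64(3.4321729025762653))
top axis proj [387.53362181 226.79217162]
side axis proj [357.21353457 257.97161064]
[ 509.33846746 -101.33041474  198.56101108]
[ 527.45392163 -128.22548624  193.1213261 ]
[ 542.64604791 -152.67361034  190.6565042 ]
[ 508.02499145 -113.11313153  147.887124  ]
s [ 511.04476002 -118.98217278  193.95520394]
s [ 522.76490405 -132.21415025  193.92780019]
s [ 531.05778853 -147.99483242  194.09626459]
```

```bash
python3 -m jog '[0,0,0,0,8.55,0,0,0,0,8.55,0,0,0,0,8.55,0,0,0,0,8.55]'; python3 -m jog '[0,-49,-5,0,0,0,-49,-5,0,0,0,-49,-5,0,0,0,-49,-5,0,0,0,-49,-5,0,0]'
```

```text
time: 0.5
tool_pos: [193.9, 486.4, 249.3]
tcp_rot: [-3.137, 0.003, 2.156]
contact_force: [-0.6, 0.5, -0.0]
grip_width: 91.6
time: 1.0
tool_pos: [307.2, 266.4, 247.5]
tcp_rot: [-3.134, 0.002, 2.16]
contact_force: [1.8, 0.5, -0.2]
grip_width: 91.7
```

```bash
python3 -m jog '[0,-48,-4,0,0,0,-48,-4,0,0,0,-48,-4,0,0,0,-48,-4,0,0,0,-48,-4,0,0]'; python3 -m jog '[0,-48,-4,0,0,0,-48,-4,0,0,0,-48,-4,0,0,0,-30,-4,0,0,0,0,0,0,0]'
cat > st.py <<'E'
import sys
from h import *
# usage: st.py x y z -> tool-frame delta to world target
o=get_obs(); p=o['tool_pos']; y=o['tcp_rot'][2]
print('t',round(o['time'],2),'pos',p.round(1),'rot',o['tcp_rot'].round(3),'F',o['contact_force'].round(1),'M',o['moment'].round(2),'w',round(o['grip_width'],1))
if len(sys.argv)>3:
    from scipy.spatial.transform import Rotation as Ro
    R=Ro.from_euler('xyz',o['tcp_rot']).as_matrix()
    print('delta tool',(R.T@(np.array(list(map(float,sys.argv[1:4])))-p)).round(1))
E
python3 st.py 518.3 -114.5 230
```

```text
time: 1.5
tool_pos: [425.7, 46.3, 247.8]
tcp_rot: [-3.134, 0.002, 2.161]
contact_force: [0.7, 1.6, 0.3]
grip_width: 91.9
time: 2.0
tool_pos: [512.2, -119.6, 246.2]
tcp_rot: [-3.133, 0.001, 2.154]
contact_force: [-0.0, 0.5, -1.3]
grip_width: 91.8
t 2.0 pos [ 512.2 -119.6  246.2] rot [-3.133e+00  1.000e-03  2.154e+00] F [-0.   0.5 -1.3] M [-0.01  0.02 -0.  ] w 91.8
delta tool [ 0.9  8.1 16.1]
```

```bash
python3 -m jog '[0,1,9,16,0,0.3,0,0,20,0,0.6,0,0,18,0,0.68,0,0,0,0]'; python3 st.py 518.9 -114.1 190
python3 - <<'E'
from h import *
im,d=snap('side','side1'); b=im[180:300,280:440,::-1]; cv2.imwrite('pics/side1z.png',cv2.resize(b,None,fx=4.5,fy=4.5,interpolation=cv2.INTER_CUBIC))
E
```

```text
time: 2.4
tool_pos: [517.5, -112.8, 189.3]
tcp_rot: [-3.132, -0.002, 2.152]
contact_force: [-0.2, -0.5, -0.1]
grip_width: 72.7
t 2.4 pos [ 517.5 -112.8  189.3] rot [-3.132e+00 -2.000e-03  2.152e+00] F [-0.2 -0.5 -0.1] M [-0.04 -0.02  0.02] w 72.7
delta tool [-1.8  0.4 -0.7]
```

View pics/side1z.png

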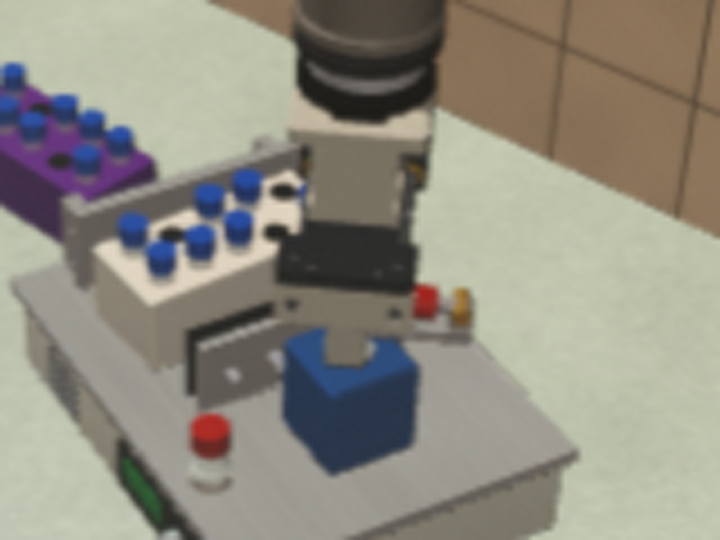

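The gripper straddles the handle over the gearbox (zoom (345,340)); the red outer sleeve and brass pivot show beyond it at (430,300)–(460,305). Closing gradually.

```bash
python3 -m jog '[0.68,0,0,0,0,0.68,0,0,0,0,0.74,0,0,0,0,0.76,0,0,0,0]';python3 -m jog '[0.77,0,0,0,0,0.78,0,0,0,0,0.8,0,0,0,0]'; python3 st.py
```

```text
time: 2.85
tool_pos: [519.1, -112.2, 194.0]
tcp_rot: [-3.136, 0.003, 2.153]
contact_force: [-0.7, 0.0, 0.1]
grip_width: 36.1
time: 3.15
tool_pos: [516.6, -113.8, 194.2]
tcp_rot: [-3.13, 0.003, 2.154]
contact_force: [-1.5, -1.6, 0.6]
grip_width: 19.3
t 3.15 pos [ 516.6 -113.8  194.2] rot [-3.130e+00  3.000e-03  2.154e+00] F [-1.5 -1.6  0.6] M [-0.19  0.22  0.29] w 19.3
```

```bash
python3 -m jog '[0.9,0,0,0,0,0.9,0,0,0,0,0.9,-1,0,-11,0,0.9,-3,0,-11,0]'; python3 st.py
```

```text
time: 3.55
tool_pos: [518.9, -117.2, 215.7]
tcp_rot: [-3.128, 0.001, 2.155]
contact_force: [2.2, -3.5, -8.4]
grip_width: 19.5
t 3.55 pos [ 518.9 -117.2  215.7] rot [-3.128e+00  1.000e-03  2.155e+00] F [ 2.2 -3.5 -8.4] M [-0.32 -0.52  0.33] w 19.5
```

```bash
python3 -m jog '[0.9,-5,0,-10,0,0.9,-6,0,-9,0,0.9,-8,0,-8,0]'; python3 st.py;  python3 - <<'E'
from h import *
im,d=snap('side','side2'); b=im[160:300,280:440,::-1]; cv2.imwrite('pics/side2z.png',cv2.resize(b,None,fx=4,fy=4,interpolation=cv2.INTER_CUBIC))
E
```

```text
time: 3.85
tool_pos: [530.8, -132.9, 244.5]
tcp_rot: [-3.13, -0.0, 2.156]
contact_force: [3.2, 0.1, -11.7]
grip_width: 19.9
t 3.85 pos [ 530.8 -132.9  244.5] rot [-3.13  -0.     2.156] F [  3.2   0.1 -11.7] M [ 0.27 -0.82  0.31] w 19.9
```

View pics/side2z.png

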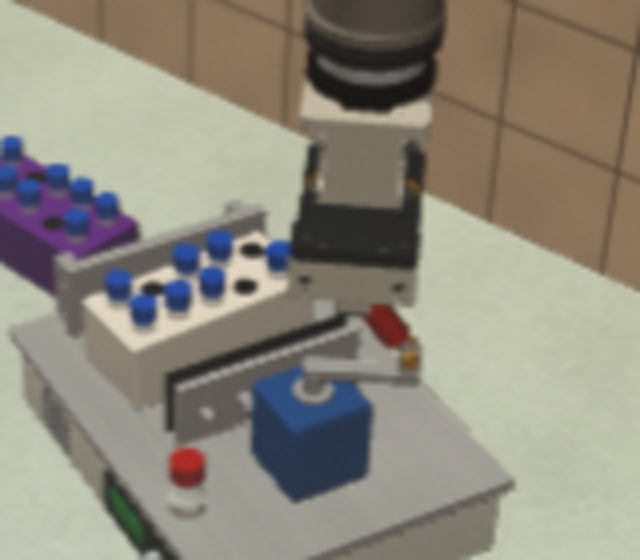

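The handle (red at zoom (385,325)) is about halfway up and held. Continuing.

```bash
python3 -m jog '[0.9,-9,0,-6,0,0.9,-10,0,-5,0,0.9,-11,0,-3,0]'; python3 st.py; python3 -m jog '[0.9,-11,0,-1,0,0.9,-5,0,0,0]'; python3 st.py
python3 - <<'E'
from h import *
im,d=snap('side','side3'); b=im[160:300,280:440,::-1]; cv2.imwrite('pics/side3z.png',cv2.resize(b,None,fx=4,fy=4,interpolation=cv2.INTER_CUBIC))
E
```

```text
time: 4.2
tool_pos: [547.7, -156.8, 259.3]
tcp_rot: [-3.131, -0.008, 2.155]
contact_force: [-1.1, 6.1, -7.4]
grip_width: 19.5
t 4.2 pos [ 547.7 -156.8  259.3] rot [-3.131 -0.008  2.155] F [-1.1  6.1 -7.4] M [ 1.05 -0.1   0.01] w 19.5
time: 4.4
tool_pos: [556.2, -168.7, 260.6]
tcp_rot: [-3.132, -0.014, 2.154]
contact_force: [-4.7, 10.5, -2.0]
grip_width: 19.5
t 4.4 pos [ 556.2 -168.7  260.6] rot [-3.132 -0.014  2.154] F [-4.7 10.5 -2. ] M [ 2.    0.85 -0.04] w 19.5
```

View pics/side3z.png

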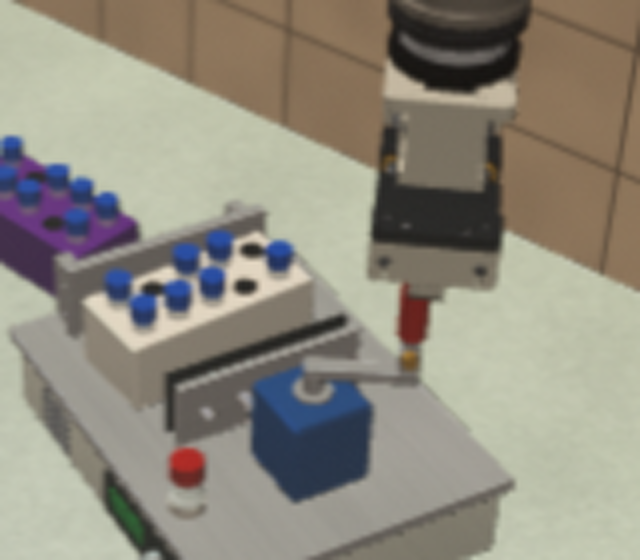

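```bash
python3 -m jog '[0.9,-5,0,0,0,0.9,-5,0,0,0]'; python3 st.py; python3 -m jog '[0.7,0,0,0,0,0.7,0,0,0,0,0.7,0,0,0,0]'; python3 st.py
python3 - <<'E'
from h import *
im,d=snap('side','side4'); b=im[160:300,280:440,::-1]; cv2.imwrite('pics/side4z.png',cv2.resize(b,None,fx=4,fy=4,interpolation=cv2.INTER_CUBIC))
E
```

```text
time: 4.65
tool_pos: [557.5, -170.1, 260.2]
tcp_rot: [-3.129, -0.036, 2.156]
contact_force: [-10.4, 18.1, 4.3]
grip_width: 19.2
t 4.65 pos [ 557.5 -170.1  260.2] rot [-3.129 -0.036  2.156] F [-10.4  18.1   4.3] M [ 3.04  1.82 -0.14] w 19.2
time: 4.95
tool_pos: [557.9, -170.9, 262.9]
tcp_rot: [-3.13, -0.033, 2.155]
contact_force: [-0.2, 0.4, -0.8]
grip_width: 27.2
t 4.95 pos [ 557.9 -170.9  262.9] rot [-3.13  -0.033  2.155] F [-0.2  0.4 -0.8] M [-0.03  0.01 -0.01] w 27.2
```

View pics/side4z.png

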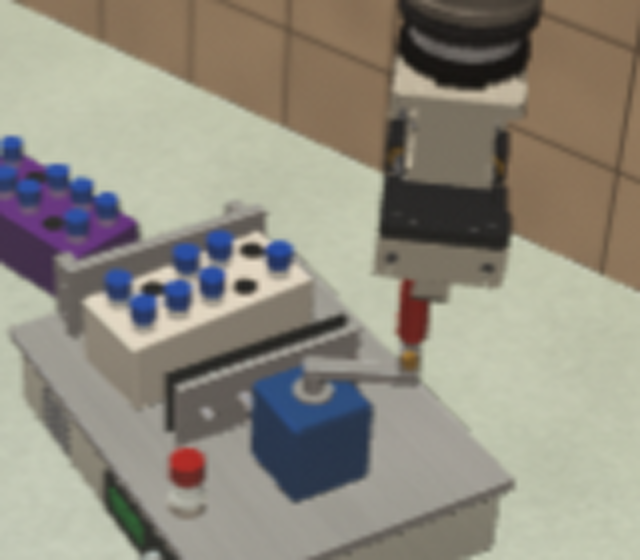

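```bash
python3 -m jog '[0.7,7,0,7,0,0.7,0,0,7,0,0.7,0,0,0,0]'; python3 st.py;python3 - <<'E'
from h import *
for z in (182,196,230,260): print((proj('side',[553,-166,z])-[280,160])*4)
im,d=snap('side','side5'); b=im[160:300,280:440,::-1]; cv2.imwrite('pics/side5z.png',cv2.resize(b,None,fx=4,fy=4,interpolation=cv2.INTER_CUBIC))
a=im.astype(int);m=(a[:,:,0]>80)&(a[:,:,1]<50)&(a[:,:,2]<50)
for v in range(220,262):
    u=np.where(m[v,360:410])[0]
    if len(u): print(v,u.min()+360,u.max()+360,end='; ')
E
```

```text
time: 5.3
tool_pos: [553.5, -165.3, 248.7]
tcp_rot: [-3.13, -0.03, 2.154]
contact_force: [-0.7, 0.3, -1.3]
grip_width: 27.4
t 5.3 pos [ 553.5 -165.3  248.7] rot [-3.13  -0.03   2.154] F [-0.7  0.3 -1.3] M [-0.06  0.01 -0.02] w 27.4
[410.50950638 354.27038986]
[412.1559038  337.13333548]
[416.2502084  294.59205483]
[419.98037546 255.92759076]
240 380 385; 241 380 385; 242 380 385; 243 380 385; 244 381 384; 245 382 383;
```

View pics/side5z.png

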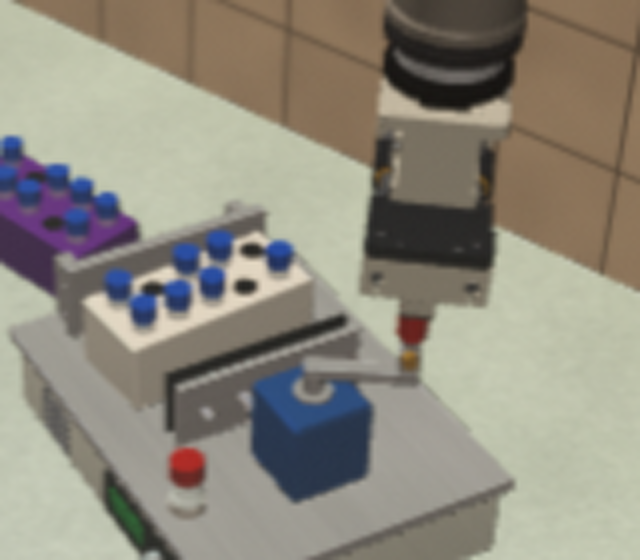

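Handle stands upright between the fingers (sleeve at zoom (413,325) above the pivot (410,360)). Grip and start cranking, with the gripper turning along with the arm.

```bash
python3 -m jog '[0.9,0,0,0,0,0.9,0,0,0,0,0.9,0,0,0,0]'; python3 st.py; python3 -m jog '[0.9,0.7,-8.9,0,8.5,0.9,0.7,-8.9,0,8.5,0.9,0.7,-8.9,0,8.5]'; python3 st.py
```

```text
time: 5.65
tool_pos: [554.1, -165.1, 249.1]
tcp_rot: [-3.132, -0.03, 2.154]
contact_force: [-0.3, 0.3, -0.6]
grip_width: 19.5
t 5.65 pos [ 554.1 -165.1  249.1] rot [-3.132 -0.03   2.154] F [-0.3  0.3 -0.6] M [-0.    0.    0.01] w 19.5
time: 5.95
tool_pos: [535.4, -173.7, 249.3]
tcp_rot: [-3.135, -0.021, 1.701]
contact_force: [10.3, -1.1, -6.9]
grip_width: 19.3
t 5.95 pos [ 535.4 -173.7  249.3] rot [-3.135 -0.021  1.701] F [10.3 -1.1 -6.9] M [-0.35 -1.92 -0.  ] w 19.3
```

```bash
cat >> st.py <<'E'
A=np.array([518.5,-116.5]); r=p[:2]-A; phi=np.arctan2(r[1],r[0]); rh=r/np.linalg.norm(r); tg=np.array([rh[1],-rh[0]])
f=o['contact_force']; print('r',np.linalg.norm(r).round(1),'phi',phi.round(3),'yawlead',((phi+np.pi-y+np.pi)%(2*np.pi)-np.pi).round(3),'Ft',(-(f[:2]@tg)).round(1),'Frad_out',(f[:2]@rh).round(1),'q6',o['joint_positions'][5].round(2))
E
python3 -m jog '[0.9,0,-10.5,0,7,0.9,0.2,-10.5,0,7,0.9,0.5,-10.5,0,7.5]'; python3 st.py
```

```text
time: 6.25
tool_pos: [510.1, -175.8, 249.3]
tcp_rot: [3.137, -0.015, 1.308]
contact_force: [8.6, -3.8, -6.4]
grip_width: 19.3
t 6.25 pos [ 510.1 -175.8  249.3] rot [ 3.137 -0.015  1.308] F [ 8.6 -3.8 -6.4] M [-0.89 -1.47 -0.  ] w 19.3
r 59.9 phi -1.711 yawlead 0.122 Ft 9.1 Frad_out 2.5 q6 -0.22
```

```bash
python3 -m jog '[0.9,0.4,-10.5,0,7.6,0.9,0.4,-10.5,0,7.6,0.9,0.4,-10.5,0,7.6,0.9,0.4,-10.5,0,7.6,0.9,0.4,-10.5,0,7.6]'; python3 st.py;python3 -m jog '[0.9,0.4,-10.5,0,7.8,0.9,0.4,-10.5,0,7.8,0.9,0.4,-10.5,0,7.8,0.9,0.4,-10.5,0,7.8,0.9,0.4,-10.5,0,7.8]'; python3 st.py
python3 - <<'E'
from h import *
im,d=snap('side','side6'); b=im[160:300,250:410,::-1]; cv2.imwrite('pics/side6z.png',cv2.resize(b,None,fx=4,fy=4,interpolation=cv2.INTER_CUBIC))
im,d=snap('top','top6'); b=im[150:300,270:440,::-1]; cv2.imwrite('pics/top6z.png',cv2.resize(b,None,fx=4,fy=4,interpolation=cv2.INTER_CUBIC))
E
```

```text
time: 6.75
tool_pos: [472.8, -157.0, 249.2]
tcp_rot: [3.121, -0.018, 0.614]
contact_force: [4.3, -10.1, -3.8]
grip_width: 19.2
t 6.75 pos [ 472.8 -157.   249.2] rot [ 3.121 -0.018  0.614] F [  4.3 -10.1  -3.8] M [-1.31 -0.25 -0.1 ] w 19.2
r 61.1 phi -2.417 yawlead 0.111 Ft 10.4 Frad_out 3.5 q6 0.48
time: 7.25
tool_pos: [456.3, -118.5, 249.0]
tcp_rot: [3.114, -0.028, -0.099]
contact_force: [-4.2, -9.6, 1.5]
grip_width: 19.5
t 7.25 pos [ 456.3 -118.5  249. ] rot [ 3.114 -0.028 -0.099] F [-4.2 -9.6  1.5] M [-1.22  1.1  -0.08] w 19.5
r 62.2 phi -3.11 yawlead 0.131 Ft 9.4 Frad_out 4.5 q6 1.27
```

View pics/side6z.png

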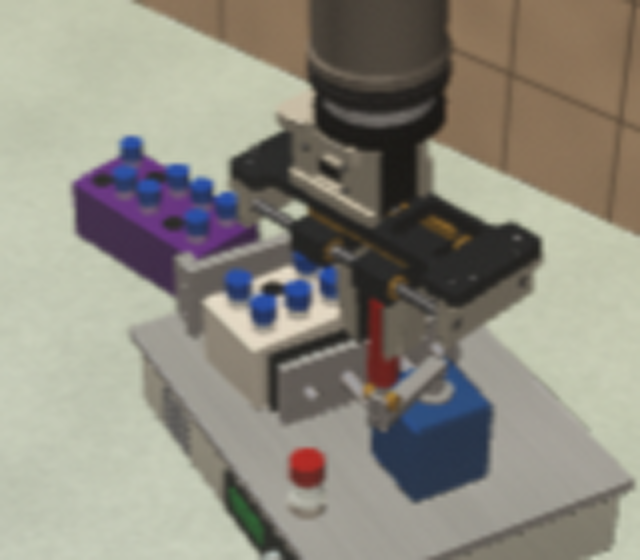

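View pics/top6z.png

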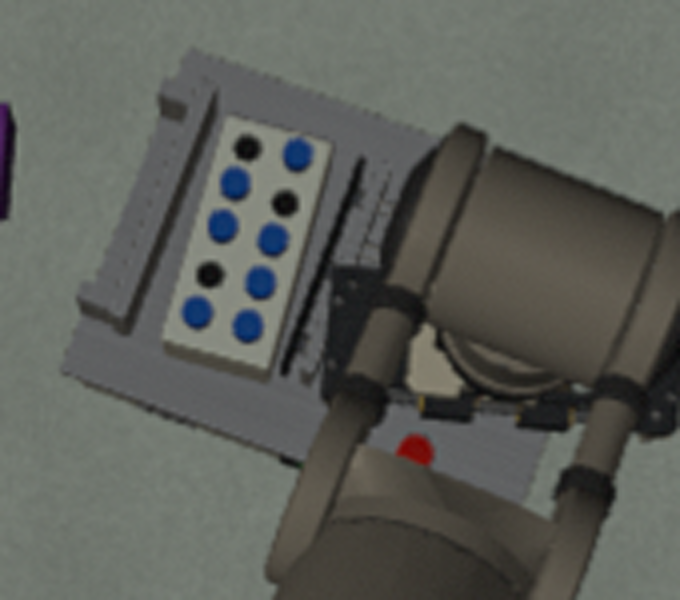

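The rack is still untouched, with the bar 10 mm or so off it; handle upright, gripped at side zoom (380,340). The last joint would run out of range, so I'll regrasp half a turn round; first working out the remaining travel.

Run:
```python
from h import *
from scipy.optimize import least_squares
P=np.array([(554.1,-165.1),(535.4,-173.7),(510.1,-175.8),(472.8,-157),(456.3,-118.5)])
s=least_squares(lambda x:np.hypot(*(P-x[:2]).T)-x[2],[518,-116,60]);print(s.x,s.fun)
tp=lambda u,v:(270+(u+.5)/4-.5,150+(v+.5)/4-.5)
R=np.array([[0.93495977,0.35475377],[-0.35475377,0.93495977]]);t=np.array([516.6,-114.9])
for nm,q,z in [('bar a',(362,160),134),('bar b',(290,372),134),('rackR a',(330,142),135),('rackR b',(270,365),135),('rackL a',(230,117),135),('rackL b',(165,338),135),('fence a',(214,95),140),('fence b',(133,328),140)]:
    print(nm,(R.T@(onz('top',*tp(*q),z)[:2]-t)).round(1))
```

```text
[ 518.11505711 -114.33778747   62.04517796] [ 0.17795549 -0.21766363 -0.06256177  0.19242144 -0.09015153]
bar a [67.6 95.5]
bar b [-73.9  90.5]
rackR a [ 71.2 118.1]
rackR b [-74.4 103.4]
rackL a [ 64.4 182.1]
rackL b [-81.3 169.4]
fence a [ 72.8 195.9]
fence b [-83.3 189.4]
```

```bash
python3 -m jog '[0.7,0,0,0,0,0.7,0,0,0,0,0.7,0,0,0,0,0.65,0,0,-30,0,0.65,0,0,-30,0]'; python3 -m jog '[0.65,0,0,0,-8.5,0.65,0,0,0,-8.5,0.65,0,0,0,-8.5,0.65,0,0,0,-8.5,0.65,0,0,0,-8.5]'; python3 st.py
```

```text
time: 7.85
tool_pos: [452.9, -115.4, 307.3]
tcp_rot: [3.117, -0.02, -0.097]
contact_force: [0.5, 0.5, 0.4]
grip_width: 31.6
time: 8.35
tool_pos: [455.1, -115.4, 312.7]
tcp_rot: [3.101, -0.004, 0.658]
contact_force: [0.1, 0.8, 0.9]
grip_width: 32.4
t 8.35 pos [ 455.1 -115.4  312.7] rot [ 3.101 -0.004  0.658] F [0.1 0.8 0.9] M [-0.1   0.13  0.06] w 32.4
r 63.4 phi 3.125 yawlead -0.674 Ft -0.8 Frad_out -0.0 q6 0.52
```

```bash
for i in 1 2 3; do python3 -m jog '[0.65,0,0,0,-8.5,0.65,0,0,0,-8.5,0.65,0,0,0,-8.5,0.65,0,0,0,-8.5,0.65,0,0,0,-8.5]' >/dev/null; done; python3 -m jog '[0.65,0,0,0,-8.5,0.65,0,0,0,0]'; python3 st.py
python3 - <<'E'
from h import *
im,d=snap('side','side7'); b=im[160:300,250:410,::-1]; cv2.imwrite('pics/side7z.png',cv2.resize(b,None,fx=4,fy=4,interpolation=cv2.INTER_CUBIC))
a=im.astype(int);m=(a[:,:,0]>80)&(a[:,:,1]<50)&(a[:,:,2]<50)
for v in range(215,285,3):
    u=np.where(m[v,300:370])[0]
    if len(u): print(v,u.min()+300,u.max()+300,end='; ')
E
```

```text
time: 10.05
tool_pos: [456.4, -113.3, 313.8]
tcp_rot: [-3.118, 0.033, 3.06]
contact_force: [-0.6, 0.0, -0.4]
grip_width: 32.0
t 10.05 pos [ 456.4 -113.3  313.8] rot [-3.118  0.033  3.06 ] F [-0.6  0.  -0.4] M [0.04 0.   0.06] w 32.0
r 62.2 phi 3.089 yawlead -3.112 Ft -0.0 Frad_out 0.6 q6 -1.88
233 343 343; 236 343 349; 239 343 348; 242 342 348; 245 343 348; 248 342 348; 251 342 348; 254 342 347; 275 324 329; 278 324 329;
```

View pics/side7z.png

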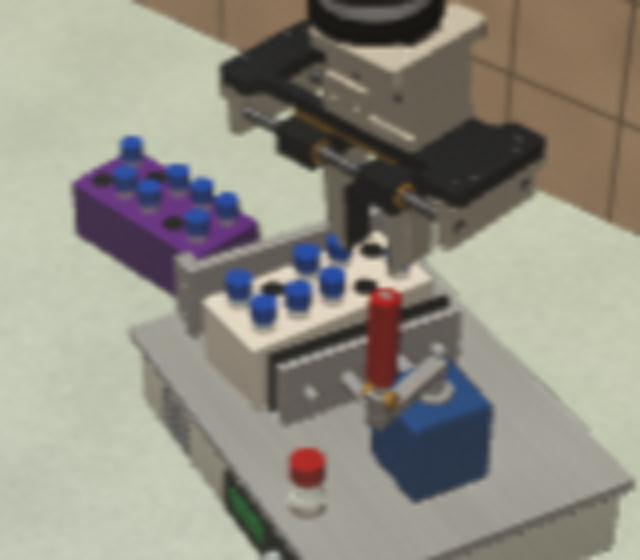

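Handle stands free and upright (top at zoom (385,297)), bar ahead of the rack. Locating its top by ray.

```bash
python3 - <<'E'
from h import *
print(onz('side',346.0,234.2,260), onz('side',345.3,255,196), onz('side',345,259.5,182))
E
python3 st.py 459 -116 249
```

```text
[ 458.19642915 -120.15773017  260.        ] [ 457.30057087 -121.31358799  196.        ] [ 456.52966832 -121.54573684  182.        ]
t 10.1 pos [ 456.4 -113.3  313.8] rot [-3.118  0.033  3.056] F [ 0.8 -0.1 -0.1] M [0.01 0.01 0.04] w 32.0
delta tool [-0.7 -1.  64.9]
r 62.2 phi 3.089 yawlead -3.108 Ft 0.0 Frad_out -0.8 q6 -1.88
```

```bash
python3 st.py 457.5 -117 248; python3 -m jog '[0.65,1,3,0,0,0.65,0.5,1,5,0]';python3 st.py 457.5 -117 248
```

```text
t 10.1 pos [ 456.4 -113.3  313.8] rot [-3.118  0.033  3.056] F [ 0.8 -0.1 -0.1] M [0.01 0.01 0.04] w 32.0
delta tool [ 0.8 -2.1 65.9]
r 62.2 phi 3.089 yawlead -3.108 Ft 0.0 Frad_out -0.8 q6 -1.88
time: 10.3
tool_pos: [455.7, -109.1, 309.0]
tcp_rot: [-3.118, 0.035, 3.049]
contact_force: [-0.7, 0.1, -0.5]
grip_width: 32.2
t 10.3 pos [ 455.7 -109.1  309. ] rot [-3.118  0.035  3.049] F [-0.7  0.1 -0.5] M [ 0.08  0.08 -0.03] w 32.2
delta tool [-0.4 -6.3 61.3]
r 63.2 phi 3.024 yawlead 3.116 Ft -0.0 Frad_out 0.7 q6 -1.87
```

```bash
python3 -m jog '[0.65,0,-6,0,0,0.65,0,0,20,0]';python3 st.py 457.5 -117 248
```

```text
time: 10.5
tool_pos: [456.5, -116.1, 290.2]
tcp_rot: [-3.117, 0.038, 3.048]
contact_force: [-0.2, -0.6, -0.0]
grip_width: 31.8
t 10.5 pos [ 456.5 -116.1  290.2] rot [-3.117  0.038  3.048] F [-0.2 -0.6 -0. ] M [ 0.08 -0.02 -0.02] w 31.8
delta tool [ 0.6  0.2 42.2]
r 62.0 phi 3.134 yawlead -3.055 Ft 0.6 Frad_out 0.2 q6 -1.88
```

```bash
python3 -m jog '[0.65,0,0,20,0,0.65,0,0,20,0]';python3 st.py 457.5 -117 248
```

```text
time: 10.7
tool_pos: [458.2, -118.1, 249.4]
tcp_rot: [-3.116, 0.04, 3.045]
contact_force: [1.2, 0.0, 0.1]
grip_width: 32.1
t 10.7 pos [ 458.2 -118.1  249.4] rot [-3.116  0.04   3.045] F [1.2 0.  0.1] M [0.05 0.09 0.02] w 32.1
delta tool [0.8 1.  1.3]
r 60.3 phi -3.115 yawlead -3.019 Ft 0.0 Frad_out -1.2 q6 -1.88
```

```bash
python3 -m jog '[0.9,0,0,0,0,0.9,0,0,0,0,0.9,0,0,0,0]';python3 st.py; python3 -m jog '[0.9,-0.4,10.5,0,7,0.9,-0.4,10.5,0,7.6,0.9,-0.4,10.5,0,7.6,0.9,-0.4,10.5,0,7.6,0.9,-0.4,10.5,0,7.6]';python3 st.py
```

```text
time: 11.0
tool_pos: [457.1, -118.2, 247.7]
tcp_rot: [-3.118, 0.035, 3.042]
contact_force: [1.4, 0.7, -6.8]
grip_width: 19.9
t 11.0 pos [ 457.1 -118.2  247.7] rot [-3.118  0.035  3.042] F [ 1.4  0.7 -6.8] M [ 0.45 -0.18  0.04] w 19.9
r 61.5 phi -3.113 yawlead -3.014 Ft -0.6 Frad_out -1.5 q6 -1.88
time: 11.5
tool_pos: [470.3, -78.0, 247.6]
tcp_rot: [-3.121, 0.04, 2.363]
contact_force: [-7.0, -7.7, -1.2]
grip_width: 19.4
t 11.5 pos [470.3 -78.  247.6] rot [-3.121  0.04   2.363] F [-7.  -7.7 -1.2] M [-0.99  1.3  -0.03] w 19.4
r 61.7 phi 2.468 yawlead -3.037 Ft 10.3 Frad_out 0.7 q6 -1.08
```

```bash
python3 -m jog '[0.9,-0.4,10.5,0,7.8,0.9,-0.4,10.5,0,7.8,0.9,-0.4,10.5,0,7.8,0.9,-0.4,10.5,0,7.8,0.9,-0.4,10.5,0,7.8]';python3 st.py
python3 - <<'E'
from h import *
im,d=snap('side','side8'); b=im[160:300,250:410,::-1]; cv2.imwrite('pics/side8z.png',cv2.resize(b,None,fx=4,fy=4,interpolation=cv2.INTER_CUBIC))
im,d=snap('top','top8'); b=im[150:300,270:440,::-1]; cv2.imwrite('pics/top8z.png',cv2.resize(b,None,fx=4,fy=4,interpolation=cv2.INTER_CUBIC))
E
```

```text
time: 12.0
tool_pos: [505.8, -56.3, 247.6]
tcp_rot: [-3.123, 0.047, 1.652]
contact_force: [-10.1, 0.1, 0.9]
grip_width: 19.6
t 12.0 pos [505.8 -56.3 247.6] rot [-3.123  0.047  1.652] F [-10.1   0.1   0.9] M [ 0.07  1.65 -0.11] w 19.6
r 61.5 phi 1.779 yawlead -3.014 Ft 9.9 Frad_out 2.2 q6 -0.3
```

View pics/side8z.png

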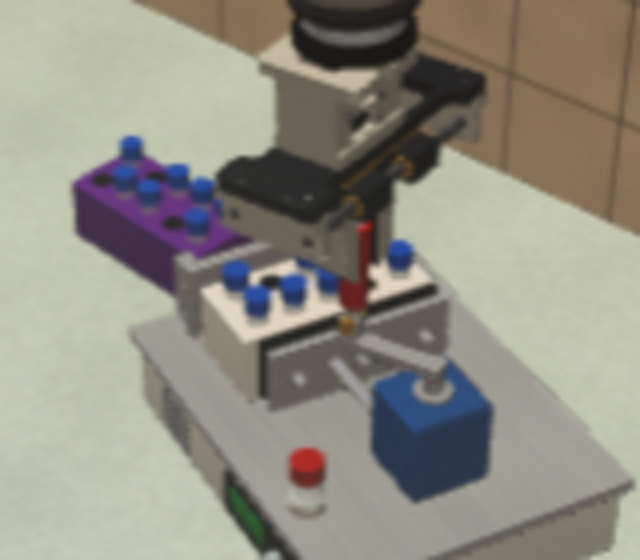

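View pics/top8z.png

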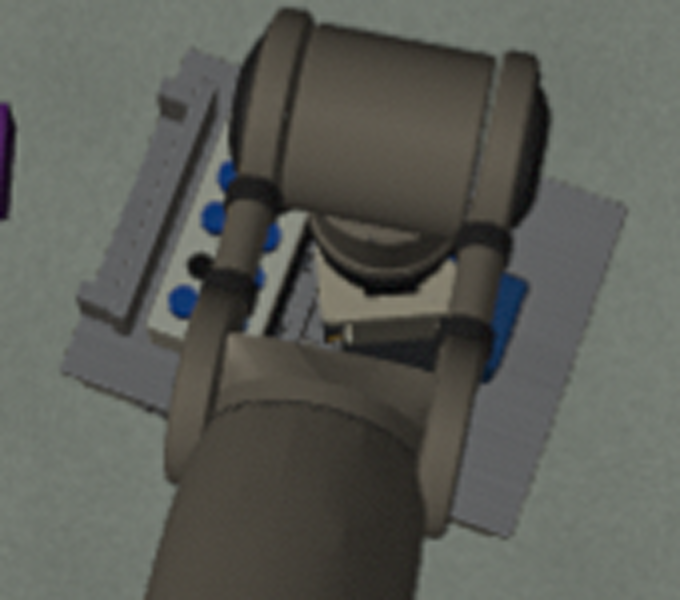

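```bash
python3 -m jog '[0.9,-0.4,10.5,0,7.8,0.9,-0.4,10.5,0,7.8,0.9,-0.4,10.5,0,7.8]';python3 st.py;python3 -m jog '[0.9,-0.3,6,0,4,0.9,-0.2,6,0,4]';python3 st.py
```

```text
time: 12.4
tool_pos: [530.9, -56.6, 247.6]
tcp_rot: [-3.126, 0.051, 1.232]
contact_force: [-8.8, 4.8, 1.9]
grip_width: 19.5
t 12.4 pos [530.9 -56.6 247.6] rot [-3.126  0.051  1.232] F [-8.8  4.8  1.9] M [ 0.76  1.53 -0.09] w 19.5
r 61.1 phi 1.366 yawlead -3.008 Ft 9.6 Frad_out 2.9 q6 0.13
time: 12.6
tool_pos: [538.4, -59.0, 247.6]
tcp_rot: [-3.121, 0.053, 1.085]
contact_force: [-8.3, 6.0, -0.4]
grip_width: 19.4
t 12.6 pos [538.4 -59.  247.6] rot [-3.121  0.053  1.085] F [-8.3  6.  -0.4] M [ 0.91  1.25 -0.05] w 19.4
r 60.9 phi 1.237 yawlead -2.989 Ft 9.8 Frad_out 3.0 q6 0.27
```

```bash
python3 -m jog '[0.9,-0.3,6.5,0,4.2,0.9,-0.2,6.5,0,4.2,0.9,-0.2,6.5,0,4.2]';python3 st.py;python3 -m jog '[0.9,-0.3,6.5,0,4.2,0.9,-0.2,6.5,0,4.2]';python3 st.py
```

```text
time: 12.9
tool_pos: [549.8, -64.6, 247.6]
tcp_rot: [-3.116, 0.057, 0.857]
contact_force: [-7.5, 7.3, -0.8]
grip_width: 19.4
t 12.9 pos [549.8 -64.6 247.6] rot [-3.116  0.057  0.857] F [-7.5  7.3 -0.8] M [ 1.24  0.79 -0.1 ] w 19.4
r 60.6 phi 1.028 yawlead -2.97 Ft 10.2 Frad_out 2.3 q6 0.49
time: 13.1
tool_pos: [556.6, -69.7, 247.7]
tcp_rot: [-3.114, 0.06, 0.705]
contact_force: [-6.3, 9.4, -0.4]
grip_width: 19.7
t 13.1 pos [556.6 -69.7 247.7] rot [-3.114  0.06   0.705] F [-6.3  9.4 -0.4] M [ 1.38  0.5  -0.13] w 19.7
r 60.3 phi 0.888 yawlead -2.958 Ft 10.8 Frad_out 3.3 q6 0.63
```

Run:
```python
from h import *
im,d=snap('side','side9'); b=im[160:300,250:410,::-1]; cv2.imwrite('pics/side9z.png',cv2.resize(b,None,fx=4,fy=4,interpolation=cv2.INTER_CUBIC))
im,d=snap('top','top9'); b=im[150:300,270:440,::-1]; cv2.imwrite('pics/top9z.png',cv2.resize(b,None,fx=4,fy=4,interpolation=cv2.INTER_CUBIC))
```

```text
(no output)
```

View pics/side9z.png

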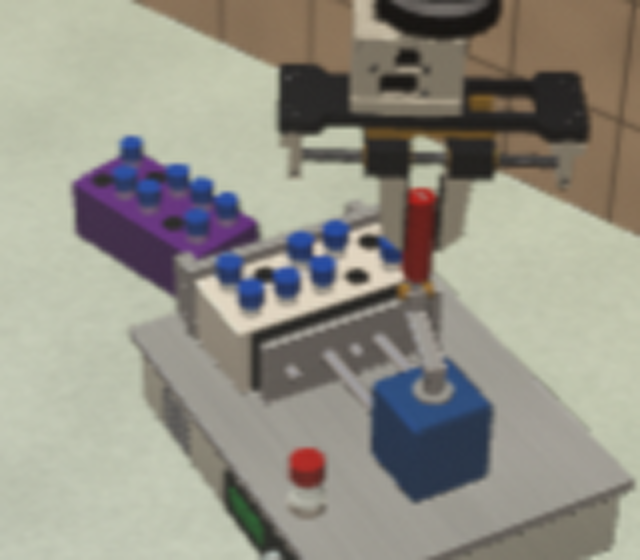

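View pics/top9z.png

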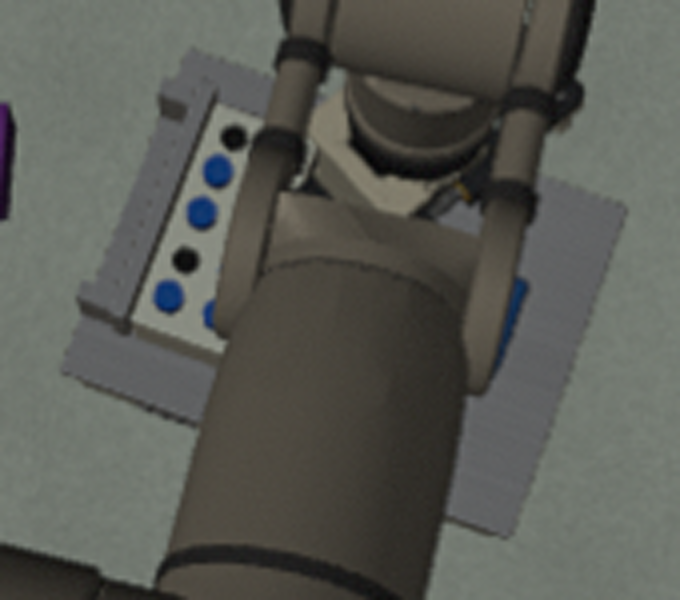

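The rack's far edge is nearly against the fence (top zoom (130,325)–(215,105)); handle upright. Going on in small steps, watching the tangential force.

```bash
python3 -m jog '[0.9,-0.6,5.5,0,2,0.9,-0.6,5.5,0,2]' >/dev/null;python3 st.py;python3 -m jog '[0.9,-0.5,5.5,0,2]'>/dev/null;python3 st.py
```

```text
t 13.4 pos [561.4 -74.4 247.7] rot [-3.109  0.059  0.636] F [-3.9  9.7 -3.9] M [ 1.33  0.19 -0.15] w 19.4
r 60.1 phi 0.776 yawlead -3.001 Ft 9.7 Frad_out 4.0 q6 0.69
t 13.5 pos [563.5 -76.8 247.7] rot [-3.106  0.06   0.601] F [-4.2  9.6 -3.2] M [ 1.14  0.24 -0.15] w 19.1
r 60.0 phi 0.723 yawlead -3.019 Ft 10.0 Frad_out 3.2 q6 0.72
```

```bash
for i in 1; do python3 -m jog '[0.9,-0.5,5.5,0,3]'>/dev/null;python3 st.py|tail -1;python3 -m jog '[0.9,-0.5,5.5,0,3]'>/dev/null;python3 st.py|tail -1;python3 -m jog '[0.9,-0.5,5.5,0,3]'>/dev/null;python3 st.py; done
```

```text
r 60.0 phi 0.669 yawlead -3.02 Ft 9.6 Frad_out 2.8 q6 0.76
r 59.9 phi 0.617 yawlead -3.019 Ft 10.5 Frad_out 3.2 q6 0.81
t 13.8 pos [568.9 -84.3 247.6] rot [-3.102  0.064  0.441] F [-4.3 10.5 -2.9] M [ 1.53  0.25 -0.18] w 19.3
r 59.8 phi 0.569 yawlead -3.013 Ft 11.2 Frad_out 2.1 q6 0.86
```

```bash
python3 -m jog '[0.9,-0.5,5.5,0,3]'>/dev/null;python3 st.py|tail -1;python3 -m jog '[0.9,-0.5,5.5,0,3]'>/dev/null;python3 st.py
```

```text
r 59.7 phi 0.527 yawlead -3.003 Ft 12.5 Frad_out 3.2 q6 0.91
t 14.0 pos [571.1 -88.4 247.6] rot [-3.096  0.069  0.335] F [-3.5 13.7 -2.2] M [ 1.75  0.25 -0.19] w 19.5
r 59.6 phi 0.491 yawlead -2.986 Ft 13.8 Frad_out 3.4 q6 0.95
```

```bash
python3 -m jog '[0.9,-0.5,5.5,0,2]'>/dev/null;python3 st.py; python3 -c "
from h import *
im,d=snap('side','side10'); b=im[160:300,250:410,::-1]; cv2.imwrite('pics/side10z.png',cv2.resize(b,None,fx=4,fy=4,interpolation=cv2.INTER_CUBIC))
im,d=snap('top','top10'); b=im[150:300,270:440,::-1]; cv2.imwrite('pics/top10z.png',cv2.resize(b,None,fx=4,fy=4,interpolation=cv2.INTER_CUBIC))
";python3 st.py
```

```text
t 14.1 pos [571.9 -90.2 247.7] rot [-3.092  0.07   0.3  ] F [-4.2 15.3 -2.7] M [ 1.81  0.1  -0.25] w 19.6
r 59.5 phi 0.458 yawlead -2.984 Ft 15.6 Frad_out 3.0 q6 0.98
t 14.2 pos [572.  -90.4 247.7] rot [-3.093  0.07   0.301] F [-2.7 13.  -1.3] M [ 1.57  0.01 -0.23] w 19.6
r 59.5 phi 0.453 yawlead -2.989 Ft 12.8 Frad_out 3.3 q6 0.98
```

View pics/side10z.png

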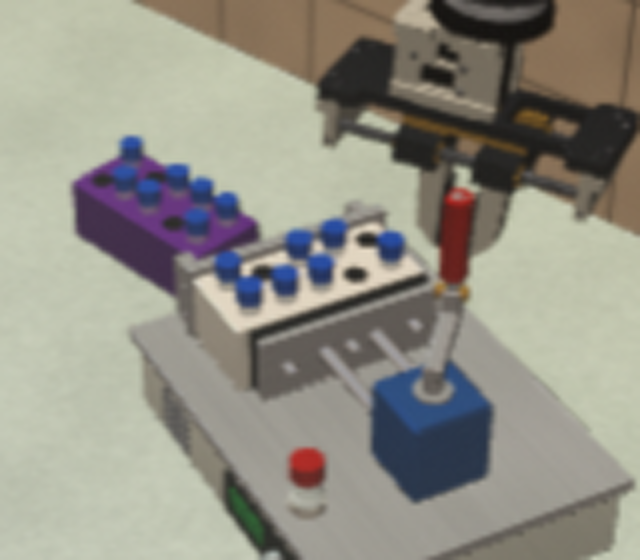

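View pics/top10z.png

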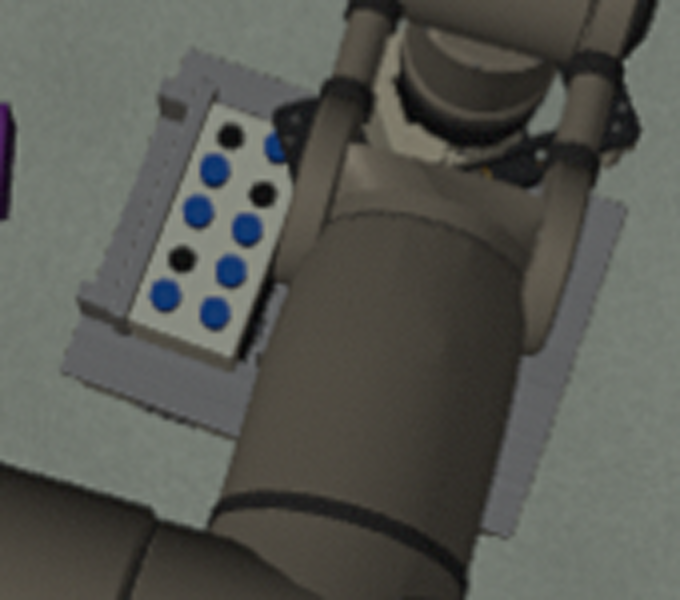

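Rack is flat against the fence and gripped by the bar; tangential force rose from about 9.7 to 15.6 N, i.e. about 30 N clamping. Release, lift off, and fold by pushing from outside (gentle on the crank).

```bash
python3 -m jog '[0.9,0,0,0,0,0.5,0,0,0,0,0.5,0,0,0,0,0.5,0,0,0,0,0.5,0,0,0,0]'; python3 st.py; python3 -m jog '[0.5,0,0,-30,-4,0.5,0,0,-30,-4,0.5,0,0,0,0]'; python3 st.py;  python3 -c "
from h import *
im,d=snap('side','side11'); b=im[160:300,250:410,::-1]; cv2.imwrite('pics/side11z.png',cv2.resize(b,None,fx=4,fy=4,interpolation=cv2.INTER_CUBIC))
im,d=snap('top','top11'); b=im[150:300,270:440,::-1]; cv2.imwrite('pics/top11z.png',cv2.resize(b,None,fx=4,fy=4,interpolation=cv2.INTER_CUBIC))
"
```

```text
time: 14.7
tool_pos: [572.7, -89.9, 250.3]
tcp_rot: [-3.095, 0.067, 0.302]
contact_force: [0.0, 0.7, -0.4]
grip_width: 44.3
t 14.7 pos [572.7 -89.9 250.3] rot [-3.095  0.067  0.302] F [ 0.   0.7 -0.4] M [-0.08  0.07 -0.01] w 44.3
r 60.4 phi 0.456 yawlead -2.988 Ft 0.6 Frad_out 0.3 q6 0.98
time: 15.0
tool_pos: [577.5, -92.5, 312.2]
tcp_rot: [-3.086, 0.06, 0.445]
contact_force: [0.6, -0.6, -0.2]
grip_width: 45.7
t 15.0 pos [577.5 -92.5 312.2] rot [-3.086  0.06   0.445] F [ 0.6 -0.6 -0.2] M [-0.14  0.02 -0.02] w 45.7
r 63.7 phi 0.386 yawlead 3.083 Ft -0.8 Frad_out 0.3 q6 0.84
```

View pics/side11z.png

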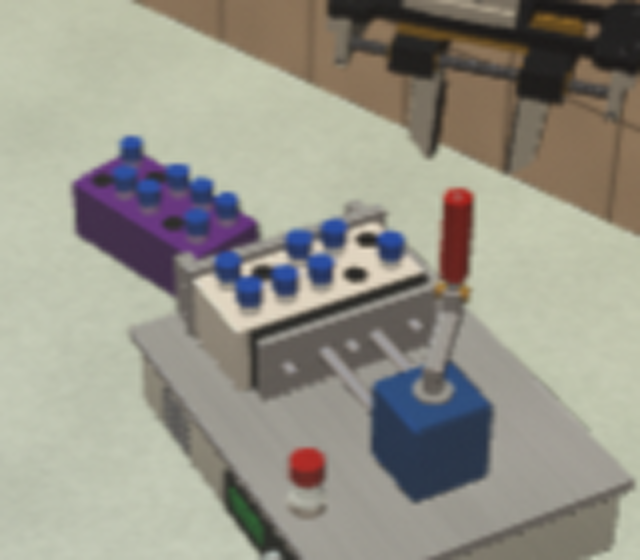

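```bash
python3 st.py 602 -76 290; python3 -m jog '[1,30,3,0,0,1,0,0,0,0,1,0,0,0,0,1,0,0,0,0]'; python3 st.py 602 -76 253
```

```text
t 15.1 pos [576.3 -92.1 308.5] rot [-3.082  0.064  0.443] F [-0.6 -0.7 -0.3] M [-0.12  0.1   0.01] w 46.0
delta tool [31.3 -2.5 16.7]
r 62.7 phi 0.399 yawlead 3.098 Ft -0.4 Frad_out -0.9 q6 0.84
time: 15.5
tool_pos: [602.9, -82.2, 301.5]
tcp_rot: [-3.077, 0.072, 0.439]
contact_force: [0.3, 0.7, 0.1]
grip_width: 18.4
t 15.5 pos [602.9 -82.2 301.5] rot [-3.077  0.072  0.439] F [0.3 0.7 0.1] M [-0.11  0.1   0.08] w 18.4
delta tool [ 5.2 -2.8 48.5]
r 91.2 phi 0.386 yawlead 3.088 Ft 0.5 Frad_out 0.5 q6 0.87
```

```bash
python3 -m jog '[1,4,-3,0,0,1,1,0,24,0,1,0,0,24,0,1,0,0,0,0]'; python3 st.py 602 -76 253;  python3 -c "
from h import *
from scipy.spatial.transform import Rotation as Ro
o=get_obs();R=Ro.from_euler('xyz',o['tcp_rot']).as_matrix();print(R.round(3),'tip',o['tool_pos']+25*R[:,2])
im,d=snap('side','side12'); b=im[160:300,280:440,::-1]; cv2.imwrite('pics/side12z.png',cv2.resize(b,None,fx=4,fy=4,interpolation=cv2.INTER_CUBIC))"
```

```text
time: 15.9
tool_pos: [600.7, -75.8, 252.8]
tcp_rot: [-3.077, 0.071, 0.438]
contact_force: [-0.3, -0.1, -0.9]
grip_width: 0.4
t 15.9 pos [600.7 -75.8 252.8] rot [-3.077  0.071  0.438] F [-0.3 -0.1 -0.9] M [-0.06  0.15 -0.03] w 0.4
delta tool [ 1.1  0.8 -0.3]
r 91.7 phi 0.46 yawlead -3.119 Ft 0.0 Frad_out -0.3 q6 0.88
[[ 0.904  0.419 -0.091]
 [ 0.423 -0.906  0.028]
 [-0.071 -0.064 -0.995]] tip [598.41197797 -75.052468   227.94701031]
```

View pics/side12z.png

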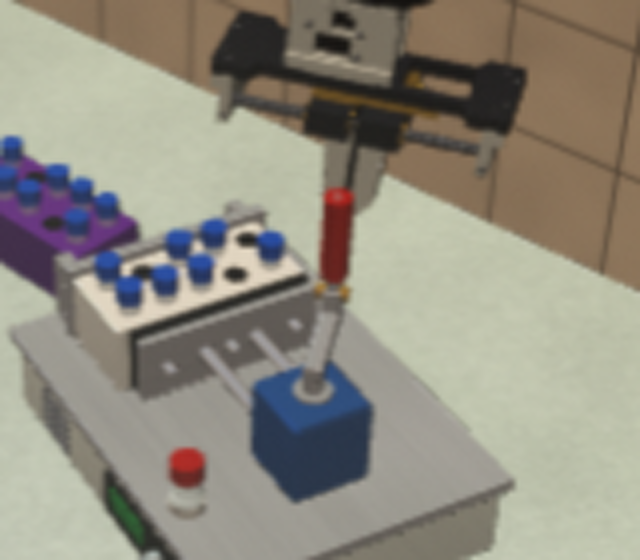

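```bash
python3 -m jog '[1,-8,0,0.5,0,1,-8,0,0.5,0]'; python3 st.py|tail -1; python3 -m jog '[1,-8,0,0.5,0,1,-8,0,0.5,0]'; python3 st.py
```

```text
time: 16.15
tool_pos: [587.6, -82.8, 257.0]
tcp_rot: [-3.082, 0.066, 0.438]
contact_force: [1.4, 2.3, -1.1]
grip_width: 0.7
r 76.8 phi 0.454 yawlead -3.126 Ft 1.4 Frad_out 2.3 q6 0.86
time: 16.35
tool_pos: [572.8, -90.0, 259.0]
tcp_rot: [-3.084, 0.061, 0.438]
contact_force: [1.8, 1.0, -0.1]
grip_width: 0.5
t 16.35 pos [572.8 -90.  259. ] rot [-3.084  0.061  0.438] F [ 1.8  1.  -0.1] M [ 0.15 -0.35 -0.05] w 0.5
r 60.4 phi 0.454 yawlead -3.125 Ft 0.1 Frad_out 2.0 q6 0.85
```

```bash
python3 -m jog '[1,-8,0,3,0,1,-8,0,3,0]'; python3 st.py|tail -1; python3 -m jog '[1,-8,0,3,0,1,-8,0,3,0]'; python3 st.py;python3 -c "
from h import *
im,d=snap('side','side13'); b=im[160:300,280:440,::-1]; cv2.imwrite('pics/side13z.png',cv2.resize(b,None,fx=4,fy=4,interpolation=cv2.INTER_CUBIC))"
```

```text
time: 16.55
tool_pos: [557.0, -97.5, 255.2]
tcp_rot: [-3.086, 0.058, 0.437]
contact_force: [2.7, 0.6, -0.0]
grip_width: 0.3
r 43.0 phi 0.458 yawlead -3.121 Ft -0.6 Frad_out 2.7 q6 0.83
time: 16.75
tool_pos: [540.7, -105.0, 250.2]
tcp_rot: [-3.087, 0.058, 0.437]
contact_force: [2.4, 0.6, 0.4]
grip_width: 0.2
t 16.75 pos [ 540.7 -105.   250.2] rot [-3.087  0.058  0.437] F [2.4 0.6 0.4] M [-0.   -0.19 -0.01] w 0.2
r 25.0 phi 0.479 yawlead -3.099 Ft -0.6 Frad_out 2.4 q6 0.81
```

View pics/side13z.png

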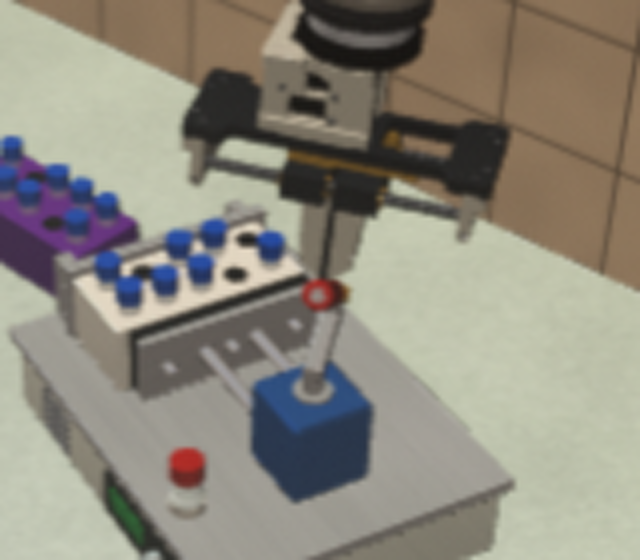

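The handle is now about 45° down, with its end facing the camera (318,295). Press on downward and inward.

```bash
python3 -m jog '[1,-5,0,6,0,1,-5,0,7,0]'; python3 st.py|tail -1; python3 -m jog '[1,-4,0,7,0,1,-3,0,7,0]'; python3 st.py
```

```text
time: 17.0
tool_pos: [529.0, -109.9, 237.4]
tcp_rot: [-3.087, 0.059, 0.436]
contact_force: [1.2, 0.1, 0.4]
grip_width: 0.5
r 12.4 phi 0.558 yawlead -3.019 Ft -0.6 Frad_out 1.1 q6 0.79
time: 17.2
tool_pos: [520.6, -112.9, 222.5]
tcp_rot: [-3.087, 0.059, 0.436]
contact_force: [0.9, 0.7, 1.6]
grip_width: 0.7
t 17.2 pos [ 520.6 -112.9  222.5] rot [-3.087  0.059  0.436] F [0.9 0.7 1.6] M [-0.06 -0.02 -0.02] w 0.7
r 4.2 phi 1.04 yawlead -2.538 Ft -0.4 Frad_out 1.1 q6 0.78
```

```bash
python3 -m jog '[1,0,0,5,0,1,0,0,4,0]'; python3 st.py|head -1; python3 -m jog '[1,0,0,4,0]'; python3 st.py|head -1
```

```text
time: 17.4
tool_pos: [519.4, -113.5, 214.4]
tcp_rot: [-3.089, 0.06, 0.436]
contact_force: [-4.6, 0.0, 33.5]
grip_width: 0.5
t 17.4 pos [ 519.4 -113.5  214.4] rot [-3.089  0.06   0.436] F [-4.6  0.  33.5] M [0.01 1.27 0.02] w 0.5
time: 17.5
tool_pos: [520.1, -114.5, 214.3]
tcp_rot: [-3.094, 0.057, 0.436]
contact_force: [-6.1, -1.0, 35.2]
grip_width: 0.2
t 17.5 pos [ 520.1 -114.5  214.3] rot [-3.094  0.057  0.436] F [-6.1 -1.  35.2] M [-0.34  1.68  0.01] w 0.2
```

It is at its flat stop (33–35 N upwards). Lift away and look.

```bash
python3 -m jog '[1,0,0,-10,0,1,0,0,-40,0,1,0,0,-40,0]'; python3 -m jog '[1,0,0,-30,0,1,-45,0,0,0,1,-45,0,0,0,1,-45,0,0,0,1,-45,0,0,0]'; python3 -m jog '[1,-25,25,0,0,1,-20,40,0,0,1,0,45,0,0,1,0,45,0,0,1,0,45,0,0]'; python3 -m jog '[1,0,45,0,0,1,0,45,0,0,1,0,0,0,0]'
python3 -c "
from h import *
im,d=snap('side','side14'); b=im[180:320,270:430,::-1]; cv2.imwrite('pics/side14z.png',cv2.resize(b,None,fx=4,fy=4,interpolation=cv2.INTER_CUBIC))
im,d=snap('top','top14'); cv2.imwrite('pics/top14s.png',im[:,:,::-1]);b=im[150:300,270:440,::-1]; cv2.imwrite('pics/top14z.png',cv2.resize(b,None,fx=4,fy=4,interpolation=cv2.INTER_CUBIC))"
```

```text
time: 17.8
tool_pos: [524.2, -115.7, 302.4]
tcp_rot: [-3.088, 0.065, 0.436]
contact_force: [0.8, 0.2, 0.8]
grip_width: 0.6
time: 18.3
tool_pos: [364.3, -193.1, 346.3]
tcp_rot: [-3.092, 0.061, 0.444]
contact_force: [0.1, -0.9, 1.2]
grip_width: 0.3
time: 18.8
tool_pos: [402.3, -396.8, 340.3]
tcp_rot: [-3.092, 0.062, 0.442]
contact_force: [0.9, -0.2, 0.7]
grip_width: 0.2
time: 19.1
tool_pos: [441.9, -485.4, 327.6]
tcp_rot: [-3.083, 0.064, 0.44]
contact_force: [-0.4, 1.4, -2.0]
grip_width: 0.4
```

View pics/side14z.png

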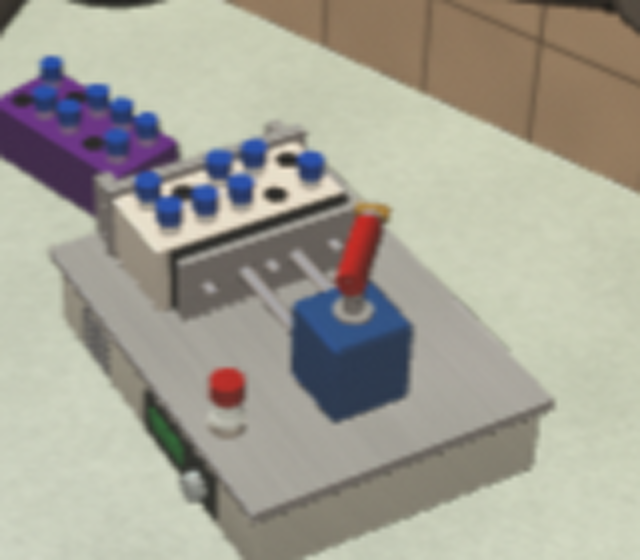

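View pics/top14z.png

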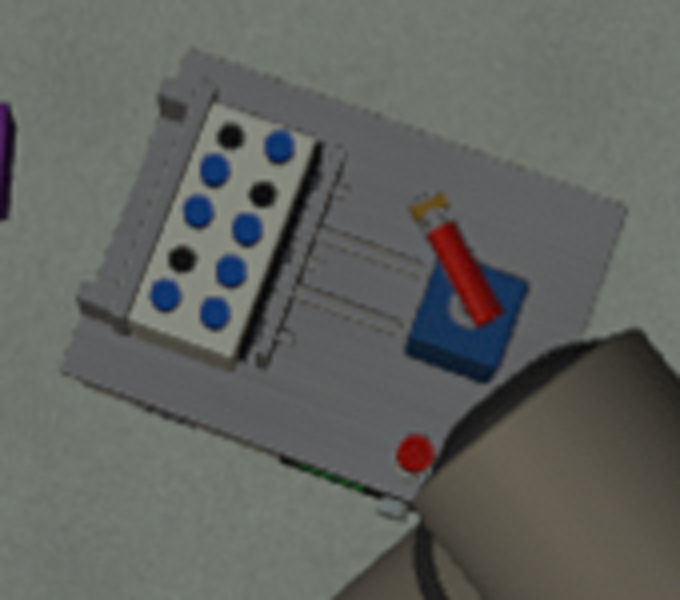

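Handle folded flat across the crank axis, bar against the rack, rack square to the fence, vial untouched. Checking arm angle and flatness numerically.

```bash
python3 - <<'E'
from h import *
z=np.load('pics/top14.npz');im=z['im'].astype(int)
for f in('top0','top14'):
    z=np.load(f'pics/{f}.npz');im=z['im'].astype(int);d=z['d']
    m=((im[:,:,0]>80)&(im[:,:,1]<60)&(im[:,:,2]<60));m[:,:378]=0;m[:,415:]=0;m[240:]=0
    v,u=np.where(m); P=np.array([onz('top',a,b,187)[:2] for a,b in zip(u,v)]); c=P.mean(0)
    w=np.linalg.svd(P-c)[2][0]; print(f,c.round(1),'angle',np.arctan2(w[1],w[0]).round(3), 'mod pi',(np.arctan2(w[1],w[0])%np.pi).round(3))
z=np.load('pics/side14.npz');im=z['im'].astype(int);d=z['d']
m=((im[:,:,0]>80)&(im[:,:,1]<60)&(im[:,:,2]<60));m[:,:345]=0;m[:,375:]=0;m[260:]=0;m[:225]=0
v,u=np.where(m);P=np.array([at('side',a,b,d[b,a]) for a,b in zip(u,v) if d[b,a]>0]); s=P[:,:2]@np.array([.9,.437])
for lo in np.arange(s.min(),s.max(),12):
    k=(s>=lo)&(s<lo+12); print(lo.round(),k.sum(),np.percentile(P[k,2],80).round(1))
a=two('top',(270+490/4,150+312/4),'side',(270+351/4,180+287/4));print('end',a)
E
python3 st.py|head -1
```

```text
top0 [ 528.1 -125.3] angle 2.191 mod pi 2.191
top14 [ 529.3 -105.1] angle -2.709 mod pi 0.433
391.0 40 190.7
403.0 18 192.8
415.0 20 192.5
427.0 19 191.7
439.0 20 194.2
451.0 12 191.5
463.0 1 178.2
end (array([ 506.44902301, -123.23805071,  177.05202495]), np.float64(0.7560149423563467))
t 19.2 pos [ 441.1 -481.7  331. ] rot [-3.085  0.063  0.441] F [-0.5  0.6  0.4] M [-0.09  0.1  -0.04] w 0.1
```

```bash
python3 -c "
from plant import close_job
print(close_job())"
```

```text
the job is handed in; nothing more can be done
None
```

The rack is clamped against the end fence, the handle is folded flat and released, and the job is handed in at about 19 s of the 72 s allowed.

**What I did:** I swung the handle up to its end stop, where the force rose to about 21 N. I then cranked clockwise about 4.9 rad, with one half-turn regrasp of the sleeve. I stopped when the tangential force at the handle had gone from about 9.7 N (free cranking) to 15.6 N. I released, pushed the handle down from outside with closed fingers, and moved the arm clear.

**Last checks:**
- **Clamping:** about 30 N, estimated from the handle force (the calculation gives 33 N, good to roughly ±5 N). I had no direct measurement of the clamping force.
- **Clamp held through folding:** the arm angle after folding measured 0.43 rad in the top picture, against 0.45 rad from the gripper position at clamping. That difference is within measurement error and on the tightening side.
- **Handle:** level, with its top at about 192 mm along its length.
- **Rack and vial:** the rack sits square against the fence with the bar on it. The vial is where it was.
- **Disagreements:**
  - The side view puts points about 4–5 mm off in y compared with the top view and the robot.
  - A rough two-view reading of the handle end came out at 177 mm, lower than the depth readings.
  - The gripper ended with about 0.08 rad of tilt.
- **Finger press:** seating the handle flat took 33–35 N from the fingertips, on the handle only.

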